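# Report the uncapped reagent bottle

### The job

One of the four reagent bottles in the tray was left without its cap: point it out by bringing the fingertips straight above its open mouth, about 3 cm clear of it, and stay there for two seconds; then point out its black screw cap lying on the bench in the same way, again for two seconds. Then log the report by pressing the large round key on the log box fully down and letting it come up. Touch nothing but that key, grasp and move nothing, and travel high, without coming close over the capped bottles, the rubber ring or the small jar.

Things in the scene. Friction and masses are not known exactly. Their poses are not given: they have to be found in the camera images.
- open_bottle_top (a point): centre of the mouth of the one bottle without a cap: amber glass, paper label, body 56 mm across, open neck 33 mm across, 88 mm tall. The point lies at the rim of the mouth, z up. It stands with three capped bottles, 2 by 2 and about 74 mm apart, in a grey tray (170 x 170 mm, walls 22 mm high, floor 5 mm above the bench); which of the four places it has varies, and so does the side of the bench on which the tray stands
- cap_top (a point): the missing screw cap, lying on the bench between tray and log box: plain black solid-topped disc, 44 mm across, 23 mm tall, same as the caps on the other bottles. The point is the centre of its top face, z up
- log_key_top (a point): centre of the top of the log key, the one large round key (34 mm across, grey, in a grey housing) on the top face of the log box, a white box 160 x 140 mm and 50 mm tall with a dark display along its far side. The top of the key stands 22 mm above the box and 10 mm above the housing (50 mm across) and goes straight down 6 mm; two small keys lie about 76 mm to its side
- log_key (a joint): travel of the log key in m: 0 is up, 0.006 fully down; a spring (5 N at full travel) lifts it again when let go
- small_key_1 (a joint): travel in m of one of the two small keys (16 mm across) on the log box; not to be pressed
- small_key_2 (a joint): travel in m of the other small key (16 mm across) on the log box; not to be pressed
- seal_ring_top (a point): a flat black rubber ring on the bench, 46 mm across with a 28 mm hole, 10 mm tall; the point is on its axis at its top. Not the cap; leave alone
- jar_top (a point): a small amber jar with a white lid, 42 mm across, 42 mm tall, on the bench; centre of its top. Leave alone
- beaker: empty clear beaker, 60 mm across, 75 mm tall, at the far end of the bench; origin at the centre of its underside. Leave alone
- petri_dish: flat clear dish with lid, 64 mm across, 15 mm tall, at the far end of the bench; origin at the centre of its underside. Leave alone
- capped_a_top (a point): an amber glass bottle of the same size as the open one but with its black screw cap on, 93 mm tall in all, cap 44 mm across; the point is the centre of the cap's top. Leave alone
- capped_b_top (a point): an amber glass bottle of the same size as the open one but with its black screw cap on, 93 mm tall in all, cap 44 mm across; the point is the centre of the cap's top. Leave alone
- capped_c_top (a point): an amber glass bottle of the same size as the open one but with its black screw cap on, 93 mm tall in all, cap 44 mm across; the point is the centre of the cap's top. Leave alone
There are look-alikes about, which are no part of the job. What is shaped like the part that bears cap_top but purple or yellow is not meant.

How it is judged (in metres and radians):
On the way, in this order (a step that is already met when the one before it is completed fails the run):
1. the open bottle is pointed at: grasp point within 20 mm of its axis and 20 to 85 mm above its mouth, for 1.5 s (horizontal distance between the grasp point and open_bottle_top below 0.02 m and z of the grasp point in the frame of open_bottle_top between 0.02 and 0.085 m), for 1.5 s.
2. the loose cap is pointed at: grasp point within 20 mm of its axis and 20 to 85 mm above its top, for 1.5 s (horizontal distance between the grasp point and cap_top below 0.02 m and z of the grasp point in the frame of cap_top between 0.02 and 0.085 m), for 1.5 s.
3. the log key is pressed down by at least 4.5 mm (value of joint log_key above 0.0045 m), for 0.05 s.
At the end, for the whole second after the job is handed in: the log key is up again (within 1.5 mm), and all bottles, the cap and the other loose things stand upright, at rest, within 10 mm of where they were (value of joint log_key below 0.0015 m and distance of each of open_bottle, capped_a, capped_b, capped_c, cap, seal_ring, jar, beaker, petri_dish from where it was at the start of the episode below 0.01 m and angle between each of open_bottle, capped_a, capped_b, capped_c, cap, seal_ring, jar, beaker, petri_dish's own z axis and vertical below 0.1 rad and linear speed of each of open_bottle, capped_a, capped_b, capped_c, cap below 0.02 m/s); the robot touches nothing.
It fails at once if a bottle or the loose cap is touched (contact force between any of the fingers, the arm and open_bottle above 0.5 N or contact force between any of the fingers, the arm and capped_a above 0.5 N or contact force between any of the fingers, the arm and capped_b above 0.5 N or contact force between any of the fingers, the arm and capped_c above 0.5 N or contact force between any of the fingers, the arm and cap above 0.5 N).
It fails at once if a bottle, the cap or a bystander is pushed, lifted or knocked by more than 10 mm (distance of any of open_bottle, capped_a, capped_b, capped_c, cap, seal_ring, jar, beaker, petri_dish from where it was at the start of the episode above 0.01 m).
It fails at once if the fingertips are brought close over a capped bottle, the seal ring or the jar (grasp point within 20 mm of its centre line and less than 60 mm above its top) ((horizontal distance between the grasp point and capped_a_top below 0.02 m and z of the grasp point in the frame of capped_a_top between -0.05 and 0.06 m) or (horizontal distance between the grasp point and capped_b_top below 0.02 m and z of the grasp point in the frame of capped_b_top between -0.05 and 0.06 m) or (horizontal distance between the grasp point and capped_c_top below 0.02 m and z of the grasp point in the frame of capped_c_top between -0.05 and 0.06 m) or (horizontal distance between the grasp point and seal_ring_top below 0.02 m and z of the grasp point in the frame of seal_ring_top between -0.05 and 0.06 m) or (horizontal distance between the grasp point and jar_top below 0.02 m and z of the grasp point in the frame of jar_top between -0.05 and 0.06 m)).
It fails at once if a small key is pressed (value of joint any of small_key_1, small_key_2 above 0.002 m).
It also fails if it takes over 58 s, if anything falls off the work surface, if the arm or the gripper's body presses on something with over 40 N, if the wrist force passes 120 N, or if a joint passes its speed limit or range.

### The arm

A 6-joint arm with a two-finger parallel gripper is mounted at the origin on the work surface. World frame = base frame: x ahead of the robot, y to its left, z up, the work surface at z = 0. Lengths are in mm, angles in rad, forces in N, time in s.
With the tool pointing down it reaches from about 275 to 775 mm from the base axis. Payload 14.6 kg.
Tool frame: the origin (TCP) lies at the very end of the fingers, on their centre line; the grasp point (between the pads) lies ctrl.hold_point_z behind it (ctrl.hold_point_z is the distance from the TCP to the grasp point, in mm); z points along the fingers, y is the line along which they close (so a half turn about z gives the same grasp; the last joint's range is limited). The gripper opens to 85 mm and grips with 20 to 120 N. Pads are 22 mm wide; open, the fingers measure 114 mm over their backs; the gripper's body (76 mm by 85 mm) begins 54 mm behind the grasp point. The pads swing forward as they close: fully open they stand 13 mm farther back than shut.
Start: joints at [-1.283, 0.263, -0.048, 1.259, 0, 1.415], TCP at [224.942, -474.373, 231.278] pointing down, gripper open.
Joint ranges: [-2.65, 2.65], [-0.89, 1.7], [-1.18, 1.37], [-2.13, 2.11], [-1.35, 1.29], [-3.14, 3.14]. Speed limits (rad/s): [1.89, 1.89, 2.57, 2.79, 3.14, 3.14].

### API

Orientations are given as [roll, pitch, yaw] about the fixed x, y, z axes, in that order (R = Rz(yaw) Ry(pitch) Rx(roll)).
In Python, from rig import ctrl gives the robot as it stands.
- The arm moves only by the tool play_rows, never from a script. Its argument "motion" is a list of rows, each an object of numbers: "fingers": the closure, from -1 (fully open) to 1 (shut), so that 0 is half open; "x", "y", "z": the shift along the tool's x, y, z in m; "twist": the turn about the tool's z in rad. In form: [{"fingers": .., "x": .., "y": .., "z": .., "twist": ..}, ...]. A call has 1 to 12 rows; each row shifts and turns the commanded pose from where the row before left it, along the tool's axes as they then stand; what a row does not reach is not made up. A row lasts 1/8 s, in which the tool goes at most 62.5 mm and 10.7 degrees, less where a joint would pass 70% of its speed; a pose out of reach is approached as far as the arm can. A call with a gripper value outside its range is refused whole. The fingers move at their own pace and stop on an object; the grip force is fixed at half the most. Time passes only in rows, so rows that do not move let the fingers close. It gives the time, the measured TCP pose, the force, the opening and the grip force at its end, in the units of the state.
- ctrl.get_obs(): the state, without advancing time (a new reading comes with each control period).
- ctrl.snapshot(name): name is "scene" or "top"; returns (picture, depth): 480x640x3 uint8, red, green, blue; 480x640 float32, mm along the optical axis (not along the pixel's ray), 0 where there is no reading.
- ctrl.calibration(name): a dict with "camera_matrix" (3x3 intrinsics, pixels), "camera_from_world" (4x4, takes a point from world to camera coordinates). Camera axes: x right, y down, z forward; pixel columns grow to the right and rows downward; lengths in mm; the calibration is good to about 2 mm. A picture is of the moment at which its call begins. calibration takes no time and is no camera call.
- ctrl.hand_in(): hands the job in; it is judged then, once.
The state is a dict: "t": time; "q": joint angles; "joint_velocities": joint speeds; "tau": joint torques, N m; "tool_pos": TCP position; "tool_rot": TCP orientation; "wrist_force": force on the tool from outside, world axes, zero at the start; "moment": the same for the moment, N m; "gripper_width": finger opening in mm; "grasp_force": force on a finger pad.
Only numpy, scipy, OpenCV 4.12 (cv2) and the standard library are available. Lean on these libraries where they do the work, as an engineer would, in place of code of your own. Each camera call takes 0.05 s, during which the arm holds its last target. There are 200 camera calls.

## Working session

There is one attempt and no reset: what is moved stays moved. The work goes in short steps, Python scripts to look and compute and a tool call to move; the robot and the scene stay as the last step left them, time stands still between calls to the robot, and variables do not carry over. Pictures are saved under pics/ and viewed, at most 10 in all, crops included, and the job is handed in when it is done.

Besides the shell and the picture viewer there is one more tool, called after "Call:" as a command line: name --argument value ..., lists and objects as JSON in quotes. play_rows: Moves the arm, as the interface text tells. Its arguments: {"type":"object","properties":{"motion":{"type":"array"}},"required":["motion"]}

```bash
mkdir -p pics; cat > h.py <<'E'
import numpy as np, cv2
from rig import ctrl
def ray(name,u,v,z):
    c=ctrl.calibration(name);K=np.array(c["camera_matrix"]);T=np.array(c["camera_from_world"])
    R,t=T[:3,:3],T[:3,3];o=-R.T@t;d=R.T@np.linalg.inv(K)@[u,v,1]
    return o+d*(z-o[2])/d[2]
def cloud(name,depth):
    c=ctrl.calibration(name);K=np.array(c["camera_matrix"]);T=np.array(c["camera_from_world"])
    v,u=np.mgrid[:480,:640];p=np.stack([(u-K[0,2])/K[0,0]*depth,(v-K[1,2])/K[1,1]*depth,depth],-1)
    return (p-T[:3,3])@T[:3,:3]
E
python3 - <<'E'
from h import *
for n in("top","scene"):
    p,d=ctrl.snapshot(n);cv2.imwrite(f"pics/{n}.png",p[:,:,::-1]);np.savez(f"{n}.npz",p=p,d=d)
    T=np.array(ctrl.calibration(n)["camera_from_world"]);print(n,-T[:3,:3].T@T[:3,3])
o=ctrl.get_obs();print(o["tool_pos"],o["tool_rot"],o["gripper_width"],ctrl.hold_point_z,o["t"])
E
```

```text
top [477.82844202 -20.01827269 912.08484306]
scene [852.64539337 300.69967451 626.79061268]
[ 224.88193431 -474.15205693  230.89652021] [-3.14070619e+00 -1.48317683e-04  4.42817134e-01] 85.57180787286869 18.700000000000003 0.1
```

View pics/top.png

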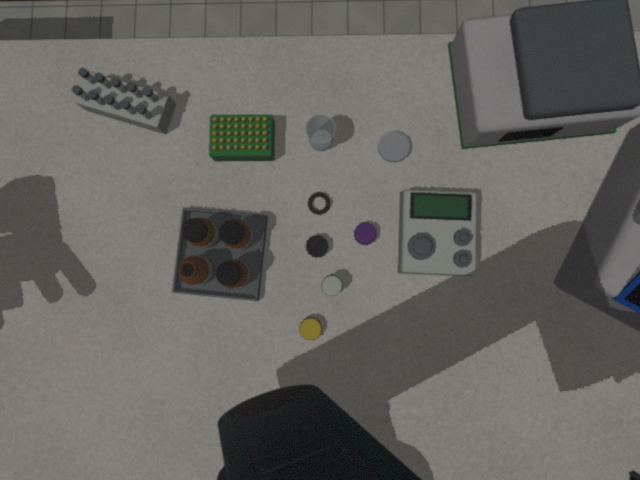

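View pics/scene.png

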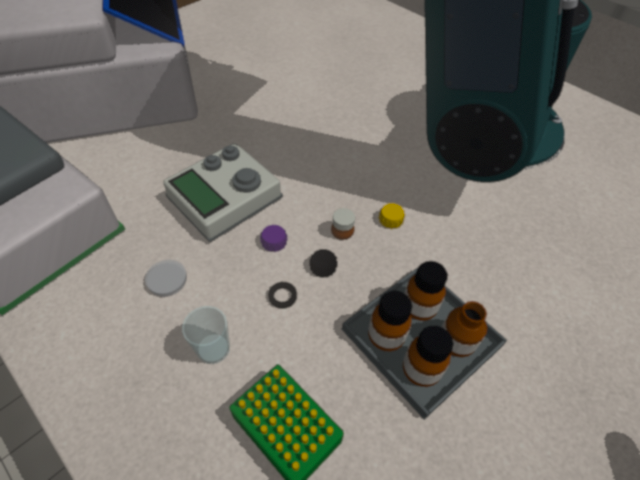

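The top view shows the tray at (222,253). Three bottles have black caps: (199,232), (235,234) and (232,273). The one at (190,269) has an open amber neck, as does the bottle at (473,312) in the scene view. Candidates for the cap are:
- black solid disc at top (317,245): it fits, plain black with no hole
- purple disc (365,233): wrong colour
- yellow disc (310,328): wrong colour
- ring (318,203): has a hole

The log key is the large one at (422,246), with the small keys at (463,237) and (463,258).

```bash
python3 - <<'E'
from h import *
D={n:np.load(n+".npz") for n in("top","scene")}
c=np.hstack([cv2.resize(D["top"]["p"][190:310,165:265],(400,480),interpolation=3),cv2.resize(D["top"]["p"][190:310,290:390],(400,480),interpolation=3)])
cv2.imwrite("pics/crop1.png",c[:,:,::-1])
c=np.hstack([cv2.resize(D["scene"]["p"][250:390,380:510],(400,431),interpolation=3),cv2.resize(D["top"]["p"][180:288,390:490],(400,431),interpolation=3)])
cv2.imwrite("pics/crop2.png",c[:,:,::-1])
# top-face centroids from depth clouds, around seeds (world from top pixels)
C={n:cloud(n,D[n]["d"].astype(float)) for n in D}
seeds=dict(open=(190,269,93,12),ca=(199,232,98,12),cb=(235,234,98,12),cc=(232,273,98,12),cap=(317,245,23,0),ring=(318,203,10,0),jar=(332,285,42,0),key=(422,246,72,0),s1=(463,237,60,0),s2=(463,258,60,0))
for k,(u,v,z,_) in seeds.items():
    w=ray("top",u,v,z);s=[]
    for n in C:
        P=C[n][D[n]["d"]>0];m=(np.hypot(*(P[:,:2]-w[:2]).T)<32)&(abs(P[:,2]-z)<5)
        q=P[m]
        if len(q)>5:s.append((n,len(q),((q.min(0)+q.max(0))/2)[:2].round(1),q.mean(0).round(1)))
    print(k,w.round(1),*s)
E
```

```text
open [491.3 236.3  93. ] ('top', 108, array([491.3, 242.6]), array([490.9, 242.3,  92.7])) ('scene', 226, array([491.3, 243.5]), array([491.7, 243.8,  91.7]))
ca [558.1 220.3  98. ] ('top', 423, array([563.1, 232.2]), array([562.9, 231.4,  98.2])) ('scene', 778, array([564.1, 232.1]), array([564.4, 232.7,  97.7]))
cb [554.5 154.4  98. ] ('top', 437, array([559.3, 163. ]), array([559.2, 163.3,  98.3])) ('scene', 718, array([560. , 164.9]), array([560.9, 165.5,  97.6]))
cc [484.2 158.4  98. ] ('top', 458, array([484.3, 167.8]), array([484.4, 167. ,  98.3])) ('scene', 650, array([485.1, 168.4]), array([486.4, 169.6,  97.3]))
cap [539.8   8.4  23. ] ('top', 385, array([540. ,  10.5]), array([539.4,   9.9,  23.2])) ('scene', 472, array([538.7,  11.1]), array([540.7,  12.3,  22.2]))
ring [625.1   7.   10. ] ('top', 263, array([626.2,   7.1]), array([626. ,   6.7,  10.4])) ('scene', 400, array([626. ,   7.7]), array([627. ,   8.7,   9.3]))
jar [462.5 -20.9  42. ] ('top', 312, array([463.4, -20. ]), array([462.8, -19.3,  42.6])) ('scene', 328, array([462.8, -18.3]), array([463.7, -17.3,  41.2]))
key [ 534.7 -186.    72. ] ('top', 265, array([ 535.8, -185.3]), array([ 535.8, -185.2,   72.4])) ('scene', 234, array([ 535.8, -184.1]), array([ 537.1, -183.4,   70.8]))
s1 [ 552.3 -264.4   60. ] ('top', 211, array([ 543.9, -261.5]), array([ 547.5, -260.9,   62.1])) ('scene', 191, array([ 544.7, -260.8]), array([ 549.3, -257.4,   60.3]))
s2 [ 513.3 -263.3   60. ] ('top', 216, array([ 521.5, -264.1]), array([ 518.4, -259.9,   62.1])) ('scene', 167, array([ 521.1, -259.1]), array([ 519.2, -255.7,   60.5]))
```

View pics/crop1.png

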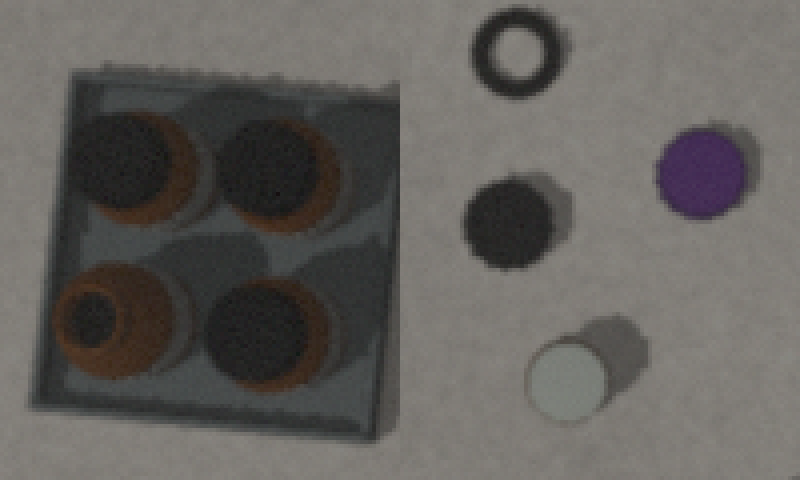

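View pics/crop2.png

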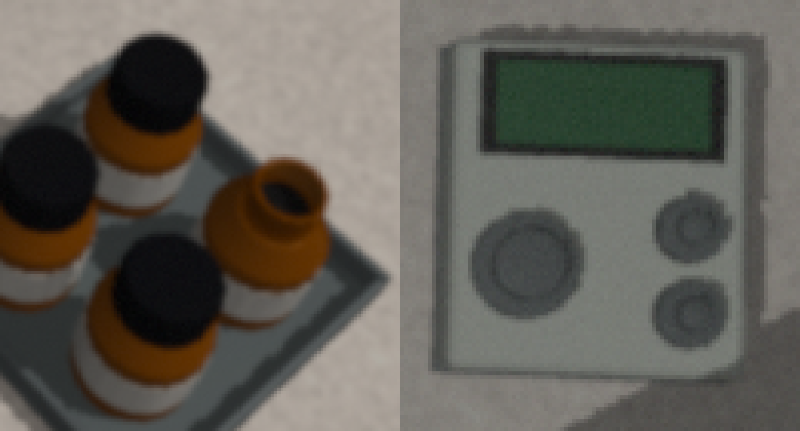

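The crops confirm it: the open neck is on the lower-left bottle and the cap is the solid black disc. First I move clear at height and shut the fingers.

Call:
play_rows --motion '[{"fingers": 1, "x": 0.02, "y": -0.022, "z": -0.004, "twist": 0}, {"fingers": 1, "x": 0.02, "y": -0.024, "z": -0.004, "twist": 0}, {"fingers": 1, "x": 0.02, "y": -0.024, "z": -0.004, "twist": 0}, {"fingers": 1, "x": 0.02, "y": -0.024, "z": -0.004, "twist": 0}, {"fingers": 1, "x": 0.02, "y": -0.024, "z": -0.004, "twist": 0}, {"fingers": 1, "x": 0.02, "y": -0.024, "z": 0, "twist": 0}, {"fingers": 1, "x": 0.02, "y": -0.024, "z": 0, "twist": 0}, {"fingers": 1, "x": 0.02, "y": -0.024, "z": 0, "twist": 0}, {"fingers": 1, "x": 0.02, "y": -0.024, "z": 0, "twist": 0}, {"fingers": 1, "x": 0, "y": 0, "z": 0, "twist": 0}, {"fingers": 1, "x": 0, "y": 0, "z": 0, "twist": 0}]'

```text
t: 1.48
tool_pos: [295.9, -204.2, 251.2]
tool_rot: [3.141, 0.0, 0.443]
wrist_force: [-1.1, -0.6, -0.5]
gripper_width: 0.4
grasp_force: 0.0
```

Call:
play_rows --motion '[{"fingers": 1, "x": 0, "y": 0, "z": 0, "twist": -0.161}, {"fingers": 1, "x": 0, "y": 0, "z": 0, "twist": -0.161}, {"fingers": 1, "x": 0, "y": 0, "z": 0, "twist": -0.161}, {"fingers": 1, "x": 0, "y": 0, "z": 0, "twist": -0.161}, {"fingers": 1, "x": 0, "y": 0, "z": 0, "twist": -0.161}, {"fingers": 1, "x": 0, "y": 0, "z": 0, "twist": -0.161}, {"fingers": 1, "x": 0, "y": 0, "z": 0, "twist": -0.161}, {"fingers": 1, "x": 0, "y": 0, "z": 0, "twist": 0}, {"fingers": 1, "x": 0, "y": 0, "z": 0, "twist": 0}]'

```text
t: 2.6
tool_pos: [295.8, -204.3, 251.2]
tool_rot: [-3.141, -0.0, 1.566]
wrist_force: [0.2, -0.5, -0.5]
gripper_width: 0.4
grasp_force: 0.0
```

Call:
play_rows --motion '[{"fingers": 1, "x": 0.038, "y": 0.0174, "z": 0, "twist": 0}, {"fingers": 1, "x": 0.041, "y": 0.0176, "z": 0, "twist": 0}, {"fingers": 1, "x": 0.041, "y": 0.0176, "z": 0, "twist": 0}, {"fingers": 1, "x": 0.041, "y": 0.0176, "z": 0, "twist": 0}, {"fingers": 1, "x": 0.041, "y": 0.0176, "z": 0, "twist": 0}, {"fingers": 1, "x": 0.041, "y": 0.0176, "z": 0, "twist": 0}, {"fingers": 1, "x": 0.041, "y": 0.0176, "z": 0, "twist": 0}, {"fingers": 1, "x": 0.041, "y": 0.0176, "z": 0, "twist": 0}, {"fingers": 1, "x": 0.041, "y": 0.0176, "z": 0, "twist": 0}, {"fingers": 1, "x": 0.041, "y": 0.0176, "z": 0, "twist": 0}, {"fingers": 1, "x": 0.041, "y": 0.0176, "z": 0, "twist": 0}, {"fingers": 1, "x": 0, "y": 0, "z": 0, "twist": 0}]'

```text
t: 4.1
tool_pos: [490.5, 245.9, 250.4]
tool_rot: [-3.141, 0.0, 1.569]
wrist_force: [0.2, -0.7, -0.8]
gripper_width: -0.0
grasp_force: 0.0
```

Call:
play_rows --motion '[{"fingers": 1, "x": -0.002, "y": 0.001, "z": 0.021, "twist": 0}, {"fingers": 1, "x": 0, "y": 0, "z": 0.021, "twist": 0}, {"fingers": 1, "x": 0, "y": 0, "z": 0.021, "twist": 0}, {"fingers": 1, "x": 0, "y": 0, "z": 0.021, "twist": 0}, {"fingers": 1, "x": 0, "y": 0, "z": 0.021, "twist": 0}, {"fingers": 1, "x": 0, "y": 0, "z": 0.021, "twist": 0}, {"fingers": 1, "x": 0, "y": 0, "z": 0, "twist": 0}, {"fingers": 1, "x": 0, "y": 0, "z": 0, "twist": 0}, {"fingers": 1, "x": 0, "y": 0, "z": 0, "twist": 0}, {"fingers": 1, "x": 0, "y": 0, "z": 0, "twist": 0}]'

```text
t: 5.35
tool_pos: [491.0, 242.0, 125.9]
tool_rot: [3.141, -0.0, 1.57]
wrist_force: [-0.4, -0.1, -0.2]
gripper_width: -0.2
grasp_force: 0.0
```

Call:
play_rows --motion '[{"fingers": 1, "x": 0, "y": 0, "z": 0, "twist": 0}, {"fingers": 1, "x": 0, "y": 0, "z": 0, "twist": 0}, {"fingers": 1, "x": 0, "y": 0, "z": 0, "twist": 0}, {"fingers": 1, "x": 0, "y": 0, "z": 0, "twist": 0}, {"fingers": 1, "x": 0, "y": 0, "z": 0, "twist": 0}, {"fingers": 1, "x": 0, "y": 0, "z": 0, "twist": 0}, {"fingers": 1, "x": 0, "y": 0, "z": 0, "twist": 0}, {"fingers": 1, "x": 0, "y": 0, "z": 0, "twist": 0}, {"fingers": 1, "x": 0, "y": 0, "z": 0, "twist": 0}, {"fingers": 1, "x": 0, "y": 0, "z": 0, "twist": 0}, {"fingers": 1, "x": 0, "y": 0, "z": 0, "twist": 0}, {"fingers": 1, "x": 0, "y": 0, "z": 0, "twist": 0}]'

```text
t: 6.85
tool_pos: [490.8, 241.9, 125.3]
tool_rot: [3.142, -0.0, 1.57]
wrist_force: [-0.4, -1.3, -0.2]
gripper_width: 0.1
grasp_force: 0.0
```

Call:
play_rows --motion '[{"fingers": 1, "x": 0, "y": 0, "z": 0, "twist": 0}, {"fingers": 1, "x": 0, "y": 0, "z": 0, "twist": 0}, {"fingers": 1, "x": 0, "y": 0, "z": -0.025, "twist": 0}, {"fingers": 1, "x": 0, "y": 0, "z": -0.025, "twist": 0}, {"fingers": 1, "x": 0, "y": 0, "z": -0.025, "twist": 0}, {"fingers": 1, "x": 0, "y": 0, "z": -0.025, "twist": 0}, {"fingers": 1, "x": 0, "y": 0, "z": 0, "twist": 0}]'

```text
t: 7.72
tool_pos: [491.5, 242.2, 226.7]
tool_rot: [3.139, -0.001, 1.57]
wrist_force: [0.6, 0.0, -0.6]
gripper_width: -0.1
grasp_force: 0.0
```

Call:
play_rows --motion '[{"fingers": 1, "x": -0.031, "y": 0.0065, "z": 0, "twist": 0}, {"fingers": 1, "x": -0.04, "y": 0.0084, "z": 0, "twist": 0}, {"fingers": 1, "x": -0.04, "y": 0.0084, "z": 0, "twist": 0}, {"fingers": 1, "x": -0.04, "y": 0.0084, "z": 0, "twist": 0}, {"fingers": 1, "x": -0.04, "y": 0.0084, "z": 0, "twist": 0}, {"fingers": 1, "x": -0.04, "y": 0.0084, "z": 0, "twist": 0}, {"fingers": 1, "x": 0, "y": 0, "z": 0, "twist": 0}, {"fingers": 1, "x": 0, "y": 0, "z": 0, "twist": 0}]'

```text
t: 8.72
tool_pos: [538.6, 11.2, 224.7]
tool_rot: [-3.141, -0.0, 1.569]
wrist_force: [-0.0, -0.7, 1.0]
gripper_width: 0.2
grasp_force: 0.0
```

Call:
play_rows --motion '[{"fingers": 1, "x": 0, "y": 0.001, "z": 0.025, "twist": 0}, {"fingers": 1, "x": 0, "y": 0, "z": 0.025, "twist": 0}, {"fingers": 1, "x": 0, "y": 0, "z": 0.025, "twist": 0}, {"fingers": 1, "x": 0, "y": 0, "z": 0.025, "twist": 0}, {"fingers": 1, "x": 0, "y": 0, "z": 0.025, "twist": 0}, {"fingers": 1, "x": 0, "y": 0, "z": 0.025, "twist": 0}, {"fingers": 1, "x": 0, "y": 0, "z": 0.02, "twist": 0}, {"fingers": 1, "x": 0, "y": 0, "z": 0, "twist": 0}, {"fingers": 1, "x": 0, "y": 0, "z": 0, "twist": 0}, {"fingers": 1, "x": 0, "y": 0, "z": 0, "twist": 0}, {"fingers": 1, "x": 0, "y": 0, "z": 0, "twist": 0}, {"fingers": 1, "x": 0, "y": 0, "z": 0, "twist": 0}]'

```text
t: 10.22
tool_pos: [540.1, 10.8, 55.5]
tool_rot: [3.141, 0.0, 1.57]
wrist_force: [-0.6, -0.3, 0.2]
gripper_width: 0.3
grasp_force: 0.0
```

Call:
play_rows --motion '[{"fingers": 1, "x": 0, "y": 0, "z": 0, "twist": 0}, {"fingers": 1, "x": 0, "y": 0, "z": 0, "twist": 0}, {"fingers": 1, "x": 0, "y": 0, "z": 0, "twist": 0}, {"fingers": 1, "x": 0, "y": 0, "z": 0, "twist": 0}, {"fingers": 1, "x": 0, "y": 0, "z": 0, "twist": 0}, {"fingers": 1, "x": 0, "y": 0, "z": 0, "twist": 0}, {"fingers": 1, "x": 0, "y": 0, "z": 0, "twist": 0}, {"fingers": 1, "x": 0, "y": 0, "z": 0, "twist": 0}, {"fingers": 1, "x": 0, "y": 0, "z": 0, "twist": 0}, {"fingers": 1, "x": 0, "y": 0, "z": 0, "twist": 0}, {"fingers": 1, "x": 0, "y": 0, "z": 0, "twist": 0}, {"fingers": 1, "x": 0, "y": 0, "z": 0, "twist": 0}]'

```text
t: 11.72
tool_pos: [540.0, 10.9, 55.3]
tool_rot: [3.142, -0.0, 1.57]
wrist_force: [0.4, -0.1, -0.2]
gripper_width: -0.2
grasp_force: 0.0
```

Call:
play_rows --motion '[{"fingers": 1, "x": 0, "y": 0, "z": 0, "twist": 0}, {"fingers": 1, "x": 0, "y": 0, "z": 0, "twist": 0}, {"fingers": 1, "x": 0, "y": 0, "z": -0.025, "twist": 0}, {"fingers": 1, "x": 0, "y": 0, "z": -0.025, "twist": 0}, {"fingers": 1, "x": 0, "y": 0, "z": -0.025, "twist": 0}, {"fingers": 1, "x": 0, "y": 0, "z": -0.025, "twist": 0}, {"fingers": 1, "x": 0, "y": 0, "z": -0.025, "twist": 0}, {"fingers": 1, "x": 0, "y": 0, "z": 0, "twist": 0}]'

```text
t: 12.72
tool_pos: [540.8, 10.8, 181.7]
tool_rot: [3.139, 0.0, 1.57]
wrist_force: [-0.8, -1.1, 0.0]
gripper_width: -0.0
grasp_force: 0.0
```

Call:
play_rows --motion '[{"fingers": 1, "x": -0.025, "y": 0, "z": 0, "twist": 0}, {"fingers": 1, "x": -0.035, "y": -0.001, "z": 0, "twist": 0}, {"fingers": 1, "x": -0.035, "y": -0.001, "z": 0, "twist": 0}, {"fingers": 1, "x": -0.035, "y": -0.001, "z": 0, "twist": 0}, {"fingers": 1, "x": -0.035, "y": -0.001, "z": 0, "twist": 0}, {"fingers": 1, "x": -0.03, "y": 0, "z": 0, "twist": 0}, {"fingers": 1, "x": 0, "y": 0, "z": 0, "twist": 0}, {"fingers": 1, "x": 0, "y": 0, "z": 0, "twist": 0}, {"fingers": 1, "x": 0, "y": 0, "z": 0, "twist": 0}]'

```text
t: 13.85
tool_pos: [535.8, -183.3, 180.1]
tool_rot: [-3.141, -0.0, 1.571]
wrist_force: [-1.0, -0.0, -0.0]
gripper_width: -0.1
grasp_force: 0.0
```

Call:
play_rows --motion '[{"fingers": 1, "x": -0.001, "y": 0, "z": 0.025, "twist": 0}, {"fingers": 1, "x": 0, "y": 0, "z": 0.025, "twist": 0}, {"fingers": 1, "x": 0, "y": 0, "z": 0.025, "twist": 0}, {"fingers": 1, "x": 0, "y": 0, "z": 0.02, "twist": 0}, {"fingers": 1, "x": 0, "y": 0, "z": 0.007, "twist": 0}, {"fingers": 1, "x": 0, "y": 0, "z": 0, "twist": 0}, {"fingers": 1, "x": 0, "y": 0, "z": 0, "twist": 0}]'

```text
t: 14.72
tool_pos: [536.3, -185.2, 79.1]
tool_rot: [3.14, 0.001, 1.57]
wrist_force: [-0.3, 0.7, 0.2]
gripper_width: 0.2
grasp_force: 0.0
```

Call:
play_rows --motion '[{"fingers": 1, "x": 0, "y": 0, "z": 0.002, "twist": 0}, {"fingers": 1, "x": 0, "y": 0, "z": 0.002, "twist": 0}, {"fingers": 1, "x": 0, "y": 0, "z": 0.002, "twist": 0}, {"fingers": 1, "x": 0, "y": 0, "z": 0.002, "twist": 0}, {"fingers": 1, "x": 0, "y": 0, "z": 0.001, "twist": 0}, {"fingers": 1, "x": 0, "y": 0, "z": 0.001, "twist": 0}, {"fingers": 1, "x": 0, "y": 0, "z": 0, "twist": 0}, {"fingers": 1, "x": 0, "y": 0, "z": 0, "twist": 0}]'

```text
t: 15.72
tool_pos: [535.8, -185.1, 68.4]
tool_rot: [3.141, 0.0, 1.57]
wrist_force: [-0.5, -0.4, 2.9]
gripper_width: -0.3
grasp_force: 1.7
```

Call:
play_rows --motion '[{"fingers": 1, "x": 0, "y": 0, "z": 0.001, "twist": 0}, {"fingers": 1, "x": 0, "y": 0, "z": 0.001, "twist": 0}, {"fingers": 1, "x": 0, "y": 0, "z": 0.0007, "twist": 0}, {"fingers": 1, "x": 0, "y": 0, "z": 0, "twist": 0}, {"fingers": 1, "x": 0, "y": 0, "z": 0, "twist": 0}]'

```text
t: 16.35
tool_pos: [535.9, -185.1, 65.9]
tool_rot: [3.141, 0.0, 1.57]
wrist_force: [-3.6, 1.1, 9.6]
gripper_width: -0.1
grasp_force: 5.1
```

The wrist force of 9.6 N is above the 5 N spring force, so the key is on its stop. I hold briefly, then let it rise.

Call:
play_rows --motion '[{"fingers": 1, "x": 0, "y": 0, "z": 0, "twist": 0}, {"fingers": 1, "x": 0, "y": 0, "z": -0.004, "twist": 0}, {"fingers": 1, "x": 0, "y": 0, "z": -0.006, "twist": 0}, {"fingers": 1, "x": 0, "y": 0, "z": -0.02, "twist": 0}, {"fingers": 1, "x": 0, "y": 0, "z": -0.025, "twist": 0}, {"fingers": 1, "x": 0, "y": 0, "z": -0.025, "twist": 0}, {"fingers": 1, "x": 0, "y": 0, "z": -0.025, "twist": 0}, {"fingers": 1, "x": 0, "y": 0, "z": 0, "twist": 0}, {"fingers": 1, "x": 0, "y": 0, "z": 0, "twist": 0}, {"fingers": 1, "x": 0, "y": 0, "z": 0, "twist": 0}, {"fingers": 1, "x": 0, "y": 0, "z": 0, "twist": 0}]'

```text
t: 17.73
tool_pos: [535.5, -185.0, 170.0]
tool_rot: [-3.141, -0.0, 1.57]
wrist_force: [0.5, -0.3, -0.2]
gripper_width: -0.2
grasp_force: 0.0
```

```bash
python3 -c "
from h import *
print(ctrl.get_obs()['tool_pos'],ctrl.get_obs()['wrist_force']);print(ctrl.hand_in())"
```

```text
[ 535.52140435 -185.00207304  169.98569556] [ 0.45512243 -0.27360262 -0.17943919]
the job is handed in; nothing more can be done
None
```

I pointed out the open bottle and then its cap for about two seconds each, pressed the log key down to its stop and released it, and handed the job in at about 18 s; no verdict was returned.

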